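# Put every lid on its own pot

### The arm

A 7-joint arm with a two-finger parallel gripper is mounted at the origin on the work surface. World frame = base frame: x ahead of the robot, y to its left, z up, the work surface at z = 0. Lengths are in m, angles in degrees, forces in N, time in s.
With the tool pointing down it reaches from about 0.425 to 0.875 m from the base axis. Payload 8.4 kg.
Tool frame: the origin (TCP) lies between the finger pads; the fingertips stand 25 mm ahead of it and the grasp point (between the pads) lies 6 mm ahead of it; z points along the fingers, y is the line along which they close (so a half turn about z gives the same grasp; the last joint's range is limited). The gripper opens to 85 mm and grips with 20 to 120 N. Pads are 22 mm wide; open, the fingers measure 114 mm over their backs; the gripper's body (76 mm by 85 mm) begins 54 mm behind the grasp point. The pads swing forward as they close: fully open they stand 13 mm farther back than shut.
Start: joints at [-82.517, 19.091, 2.286, 83.961, -0.768, 76.965, -3.352], TCP at [0.148, 0.633, 0.256] pointing down, gripper open.
Joint ranges: [-147.57, 147.57], [-21.85, 119.76], [-74.77, 79.35], [14.55, 137.4], [-85.83, 265.84], [4.83, 119.75], [-152.11, 152.11]. Speed limits (degrees/s): [127.2, 127.2, 159.86, 159.86, 180, 180, 180].

### API

Orientations are given as [roll, pitch, yaw] about the fixed x, y, z axes, in that order (R = Rz(yaw) Ry(pitch) Rx(roll)).
In Python, from cell import telemetry, read_camera, camera_info, job gives the robot as it stands.
- The arm moves only by the tool move_arm, never from a script. Its argument "increments" is a list of rows, each a list of 7 numbers: the shift along the tool's x, y, z normalised to -1 to 1, where 1 is 200 mm, then the turn, a rotation vector about the tool's x, y, z normalised to -1 to 1, where 1 is 60 degrees, then the gripper's target within -1 to 1 (fully open at 1, half-way at 0, shut at -1). A call has 1 to 8 rows; each row is the pose to reach, as a shift and turn from the pose commanded when the call began, along the tool's axes at that moment; what a row does not reach only later rows make up. A row lasts 1/8 s, in which the tool goes at most 62.5 mm and 10.7 degrees, less where a joint would pass 70% of its speed; a pose out of reach is approached as far as the arm can. A call with a number of a shift or a turn outside -1 to 1 is refused whole. A call with a gripper value outside its range is refused whole. The fingers move at their own pace and stop on an object; "squeeze" is the grip in N (left out, the last holds). Time passes only in rows, so rows that repeat a pose let the fingers close. It gives the time, the measured TCP pose, the force, the opening and the grip force at its end, in the units of the state.
- telemetry.read_state(): the state, without advancing time (a new reading comes with each control period).
- read_camera(name): name is "side" or "top" or "wrist"; returns (picture, depth): 384x512x3 uint8, blue, green, red; 384x512 float32, m along the optical axis (not along the pixel's ray), 0 where there is no reading.
- camera_info(name): a dict with "vfov" (degrees; the focal length in pixels is half the picture's height over the tangent of half this angle, whatever the lens; pixels are square), "cx", "cy" (the principal point, pixels), "view" (4x4, takes a point from world to camera coordinates). Camera axes: x right, y up, looking along -z (the intrinsics and any distortion apply to the point x, -y, -z); pixel columns grow to the right and rows downward; lengths in m; the calibration is good to about 2 mm. A picture is of the moment at which its call begins: read the wrist's pose just before it. camera_info takes no time and is no camera call; for the wrist camera it gives the pose at the moment of the call.
- job.job_done(): hands the job in; it is judged then, once.
The state is a dict: "time_s": time; "q": joint angles; "joint_vel": joint speeds; "effort": joint torques, N m; "position": TCP position; "tcp_rot": TCP orientation; "contact_force": force on the tool from outside, world axes, zero at the start; "ft_torque": the same for the moment, N m; "gripper_width": finger opening in m; "finger_force": force on a finger pad.
Only numpy, scipy, OpenCV 4.12 (cv2) and the standard library are available. Lean on these libraries where they do the work, as an engineer would, in place of code of your own. Each camera call takes 0.05 s, during which the arm holds its last target. There are 200 camera calls.

### The job

Close the four white storage pots on the kitchen island: put each wooden lid on the pot of its own shape and size, handle up, lying flat on the rim with its lip down inside the mouth, and with the sides of the square and the oblong lid in line with their pot. Leave the pots standing where they are, and do not disturb the mug or the pepper grinder.

Things in the scene. Friction and masses are not known exactly. Their poses are not given: they have to be found in the camera images.
- big_round_pot: big round stoneware pot, white, open-topped: outside diameter 116, mouth 104, height 60 mm (0.3 to 0.8 kg, loose). Wall and floor 6 mm thick. Origin: centre of its underside; z up.
- small_round_pot: small round stoneware pot, white, open-topped: outside diameter 80, mouth 68, height 70 mm (0.3 to 0.8 kg, loose). Wall and floor 6 mm thick. Origin: centre of its underside; z up.
- square_pot: square stoneware pot, white, open-topped: outside 92 x 92, mouth 80 x 80, height 55 mm (0.3 to 0.8 kg, loose). Wall and floor 6 mm thick. Origin: centre of its underside; z up.
- oblong_pot: oblong stoneware pot, white, open-topped: outside 132 (along its x) x 80 (along its y), mouth 120 x 68, height 50 mm (0.3 to 0.8 kg, loose). Wall and floor 6 mm thick. Origin: centre of its underside; z up.
- big_round_lid: big round lid of dark wood: plate diameter 124, lip below of diameter 86; grip: upright steel knob of diameter 28 mm; under 0.2 kg. Origin: centre of the lip's underside, z up; lip 6 high, plate 6 thick, grip from 12 to 38 mm above the origin. Starts upright. Seated: plate on the rim, lip in the mouth (9 mm play all round), origin 54 mm above the pot's.
- small_round_lid: small round lid of dark wood: plate diameter 88, lip below of diameter 50; grip: upright steel knob of diameter 28 mm; under 0.2 kg. Origin: centre of the lip's underside, z up; lip 6 high, plate 6 thick, grip from 12 to 38 mm above the origin. Starts upright. Seated: plate on the rim, lip in the mouth (9 mm play all round), origin 64 mm above the pot's.
- square_lid: square lid of dark wood: plate 100 x 100, lip below 62 x 62; grip: steel bar 40 long (along its x), 14 thick (along its y) mm; under 0.2 kg. Origin: centre of the lip's underside, z up; lip 6 high, plate 6 thick, grip from 12 to 38 mm above the origin. Starts upright. Seated: plate on the rim, lip in the mouth (9 mm play all round), origin 49 mm above the pot's.
- oblong_lid: oblong lid of dark wood: plate 140 (along its x) x 88 (along its y), lip below 102 x 50; grip: steel bar 60 long (along its x), 14 thick (along its y) mm; under 0.2 kg. Origin: centre of the lip's underside, z up; lip 6 high, plate 6 thick, grip from 12 to 38 mm above the origin. Starts upright. Seated: plate on the rim, lip in the mouth (9 mm play all round), origin 44 mm above the pot's.
- mug: blue mug, rim diameter 80, height 90 mm, a bystander standing beyond the pots. Origin: centre of its underside.
- grinder: wooden pepper grinder, diameter 54, height 110 mm, a bystander standing beyond the pots. Origin: centre of its underside.
Things that resemble listed ones, but are neither listed nor needed, are in the scene too. What is shaped like the square_lid but pink is not meant. What is shaped like the oblong_lid but red is not meant.

How it is judged (in metres and radians):
At the end, for the whole second after the job is handed in: Each lid lies flat (0.08 rad) on the pot of its own shape, lip in the mouth (height within 4 mm of seated), centred within 13 mm; square and oblong lids in line with the pot within 0.2 rad, any equivalent way round; pots upright on the worktop; all at rest (horizontal distance between big_round_lid and big_round_pot below 0.013 m and z of big_round_lid in the frame of big_round_pot between 0.05 and 0.058 m and angle between each of big_round_lid, big_round_pot, small_round_lid, small_round_pot, square_lid, square_pot, oblong_lid, oblong_pot's own z axis and vertical below 0.08 rad and linear speed of each of big_round_lid, big_round_pot, small_round_lid, small_round_pot, square_lid, square_pot, oblong_lid, oblong_pot below 0.02 m/s and height (world z) of each of big_round_pot, small_round_pot, square_pot, oblong_pot below 0.01 m and horizontal distance between small_round_lid and small_round_pot below 0.013 m and z of small_round_lid in the frame of small_round_pot between 0.06 and 0.068 m and horizontal distance between square_lid and square_pot below 0.013 m and z of square_lid in the frame of square_pot between 0.045 and 0.053 m and horizontal distance between oblong_lid and oblong_pot below 0.013 m and z of oblong_lid in the frame of oblong_pot between 0.04 and 0.048 m and angle between the x axis of oblong_lid and the x axis of oblong_pot, either way round below 0.2 rad and (angle between the x axis of square_lid and the x axis of square_pot, either way round below 0.2 rad or angle between the x axis of square_lid and the y axis of square_pot, either way round below 0.2 rad)); the robot touches nothing.
It fails at once if a pot was shifted by more than 40 mm from where it stood (distance of any of big_round_pot, small_round_pot, square_pot, oblong_pot from where it was at the start of the episode above 0.04 m).
It fails at once if the mug was shifted by more than 30 mm or knocked over (distance of mug from where it was at the start of the episode above 0.03 m or angle between mug's own z axis and vertical above 0.4 rad).
It fails at once if the grinder was shifted by more than 30 mm or knocked over (distance of grinder from where it was at the start of the episode above 0.03 m or angle between grinder's own z axis and vertical above 0.4 rad).
It also fails if it takes over 115 s, if anything falls off the work surface, if the arm or the gripper's body presses on something with over 40 N, if the wrist force passes 120 N, or if a joint passes its speed limit or range.

## Working session

There is one attempt and no reset: what is moved stays moved. The work goes in short steps, Python scripts to look and compute and a tool call to move; the robot and the scene stay as the last step left them, time stands still between calls to the robot, and variables do not carry over. Pictures are saved under pics/ and viewed, at most 14 in all, crops included, and the job is handed in when it is done.

Besides the shell and the picture viewer there is one more tool, called after "Request:" as name([rows], argument=value, ...), one row to a line, values as JSON. move_arm: Moves the arm, as the interface text tells. Scaled input: -1 to 1 covers 200 mm each way for a shift and 60 degrees each way for a turn. Its arguments: {"type":"object","properties":{"increments":{"type":"array","items":{"type":"array","items":{"type":"number"}}},"squeeze":{"type":"number"}},"required":["increments"]}

```bash
ls; mkdir -p pics; cat > h.py <<'E'
import numpy as np, cv2
from cell import telemetry, read_camera, camera_info, job
def snap(name,fn=None):
    ci=camera_info(name); im,d=read_camera(name)
    if fn: cv2.imwrite('pics/'+fn+'.png',im)
    np.savez('last_'+name,im=im,d=d,view=ci['view'],cx=ci['cx'],cy=ci['cy'],vf=ci['vfov'])
    return im,d,ci
def P(d,ci,u,v,z=None):
    f=d.shape[0]/2/np.tan(np.radians(ci['vfov'])/2)
    ray=np.array([(u-ci['cx'])/f,-(v-ci['cy'])/f,-1.])
    T=np.linalg.inv(np.array(ci['view']).reshape(4,4))
    if z is None: k=d[int(v),int(u)]
    else: k=(z-T[2,3])/(T[:3,:3]@ray)[2]
    return T[:3,:3]@(ray*k)+T[:3,3]
E
python3 - <<'E'
from h import *
s=telemetry.read_state(); print(s['time_s'],s['position'],s['tcp_rot'],s['gripper_width'])
for n in ('top','side'):
    im,d,ci=snap(n,n+'0'); print({k:(np.round(v,3).tolist() if hasattr(v,'__len__') else v) for k,v in ci.items()})
E
```

```text
pics
0.0 [0.14800688 0.63248292 0.25542033] [-1.79906741e+02  8.45972766e-03  1.66829349e+02] 0.08536418213523135
{'vfov': 55.26576981374239, 'cx': 250.95182905302528, 'cy': 185.3897239536648, 'view': [[-0.017, -1.0, 0.0, -0.031], [0.996, -0.017, 0.085, -0.553], [-0.085, 0.001, 0.996, -1.202], [0.0, 0.0, 0.0, 1.0]]}
{'vfov': 47.9664874073649, 'cx': 256.1790756764438, 'cy': 195.950038842253, 'view': [[0.992, -0.123, -0.019, -0.55], [0.091, 0.607, 0.79, -0.087], [-0.086, -0.785, 0.613, -1.604], [0.0, 0.0, 0.0, 1.0]]}
```

View pics/top0.png

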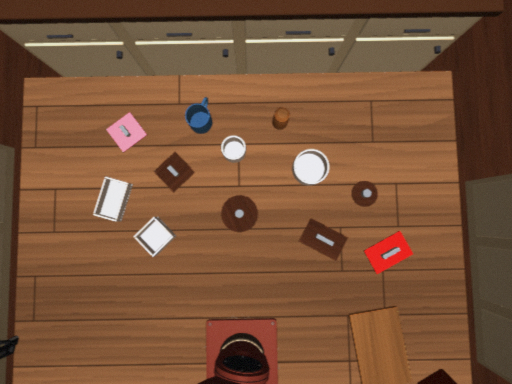

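View pics/side0.png

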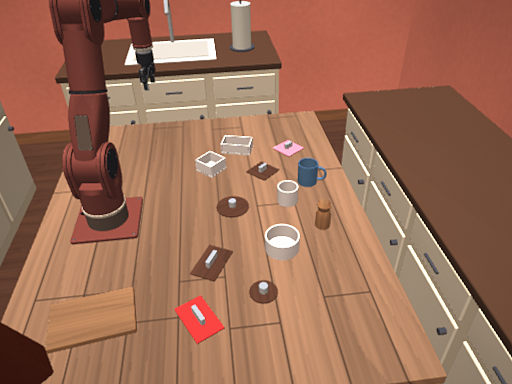

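Top view candidates:
- **Square lids:** dark (174,172) and pink (126,131). The dark one fits, since pink is excluded.
- **Oblong lids:** dark (324,239) and red (388,252). The dark one fits, since red is excluded.
- **Round lids:** big (239,213), small (365,193).
- **Pots:** big round (311,167), small round (233,148), square (155,237), oblong (113,199).
- **Bystanders:** mug (199,118), grinder (281,118).

Next I'll measure these and take the enlarged crop.

```bash
cat > m.py <<'E'
from h import *
L=np.load('last_top.npz'); im,d=L['im'],L['d']; ci=dict(vfov=float(L['vf']),cx=float(L['cx']),cy=float(L['cy']),view=L['view'])
hsv=cv2.cvtColor(im,cv2.COLOR_BGR2HSV)
v,u=np.mgrid[0:384,0:512]; f=192/np.tan(np.radians(ci['vfov'])/2)
T=np.linalg.inv(ci['view']); C=np.stack([(u-ci['cx'])/f*d,-(v-ci['cy'])/f*d,-d],-1); W=C@T[:3,:3].T+T[:3,3]
print('table z',[W[b,a,2].round(4) for a,b in((60,90),(430,90),(250,260),(60,330),(430,250),(250,100))])
def rep(n,box,z0,z1,extra=None):
    a,b,c,e=box; w=W[b:e,a:c].reshape(-1,3); m=(w[:,2]>z0)&(w[:,2]<z1)
    if extra is not None: m&=extra[b:e,a:c].reshape(-1)
    p=w[m]; q=(p[:,:2]*1000).astype(np.float32)
    (cx,cy),(aa,bb),an=cv2.minAreaRect(q); cc,r=cv2.minEnclosingCircle(q)
    print(n,len(p),'rect',round(cx),round(cy),'size',round(aa),round(bb),'ang',round(an,1),'circ',np.round(cc),round(2*r),'z',np.median(p[:,2]).round(4))
rep('bigpot',(285,140,340,192),.05,.075);rep('smallpot',(215,130,252,166),.06,.085)
rep('sqpot',(130,213,178,260),.045,.07);rep('obpot',(88,170,138,226),.04,.065)
for n,b in dict(sqlid=(150,147,198,195),biglid=(216,190,262,236),smlid=(346,176,384,212),oblid=(295,213,352,264)).items():
    rep(n,b,.008,.02); rep(n+' grip',b,.03,.05)
rep('mug',(180,95,217,136),.06,.12);rep('grinder',(265,100,297,132),.06,.14)
E
python3 m.py; python3 -c "
import cv2;im=cv2.imread('pics/top0.png');cv2.imwrite('pics/crop0.png',cv2.resize(im[85:275,85:425],None,fx=2.3,fy=2.3,interpolation=2))"
```

```text
table z [np.float64(-0.0009), np.float64(-0.0003), np.float64(-0.002), np.float64(-0.003), np.float64(-0.0019), np.float64(-0.0049)]
bigpot 219 rect 610 -236 size 115 112 ang 89.7 circ [ 609. -237.] 116 z 0.0578
smallpot 144 rect 673 17 size 75 77 ang 88.5 circ [674.  17.] 81 z 0.0681
sqpot 241 rect 391 279 size 93 93 ang 44.8 circ [390. 280.] 128 z 0.0527
obpot 285 rect 515 421 size 82 132 ang 72.7 circ [515. 419.] 150 z 0.0471
sqlid 664 rect 592 209 size 136 99 ang 42.0 circ [596. 212.] 154 z 0.0109
sqlid grip 52 rect 606 221 size 40 12 ang 44.2 circ [607. 220.] 40 z 0.0353
biglid 845 rect 461 3 size 118 121 ang 88.9 circ [460.   2.] 123 z 0.0109
biglid grip 55 rect 461 2 size 26 23 ang 0.4 circ [461.   2.] 27 z 0.0363
smlid 382 rect 520 -420 size 85 85 ang 89.4 circ [ 521. -421.] 88 z 0.0108
smlid grip 57 rect 521 -421 size 24 25 ang 0.1 circ [ 520. -421.] 28 z 0.0358
oblid 865 rect 370 -276 size 140 87 ang 61.0 circ [ 372. -277.] 159 z 0.0109
oblid grip 82 rect 370 -277 size 59 14 ang 60.6 circ [ 370. -277.] 60 z 0.0361
mug 224 rect 787 133 size 101 78 ang 13.4 circ [792. 126.] 112 z 0.0817
grinder 204 rect 773 -141 size 45 48 ang 88.1 circ [ 773. -141.] 49 z 0.1031
```

View pics/crop0.png

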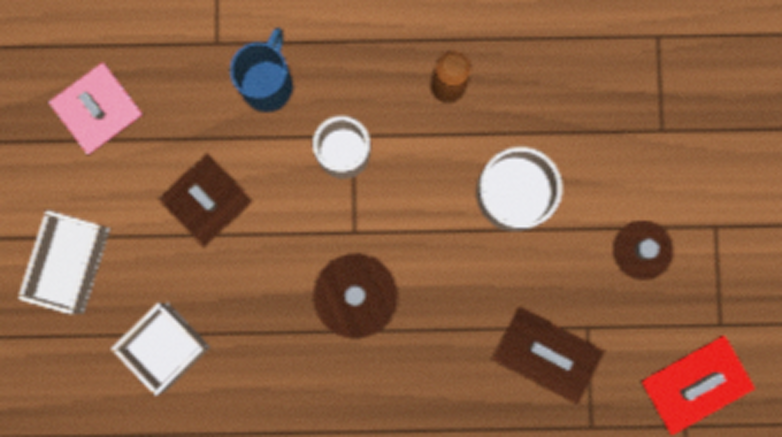

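The crop confirms the picks: dark square lid at top-image (174,172), dark oblong lid at (324,239), and the pink and red decoys are separate. All measured sizes match the specification. Next is a helper that works out the increments.

```bash
cat > go.py <<'E'
# usage: go.py x y z yaw [x y z yaw ...] (mm, deg): prints rows call by call, splitting long legs
import sys, numpy as np
from scipy.spatial.transform import Rotation as R
from cell import telemetry
s=telemetry.read_state(); p=np.array(s['position'])*1000; r=R.from_euler('xyz',s['tcp_rot'],degrees=True)
print('t',s['time_s'],'pos',p.round(1),'rpy',np.round(s['tcp_rot'],1),'w',round(s['gripper_width']*1000,1),'F',np.round(s['contact_force'],1),'q7',round(s['q'][6]))
a=list(map(float,sys.argv[1:]))
for i in range(0,len(a),4):
    t=np.array(a[i:i+3]); tr=R.from_euler('xyz',[180,0,a[i+3]],degrees=True)
    sh=r.inv().apply(t-p)/200; tu=np.degrees((r.inv()*tr).as_rotvec())/60
    n=int(np.ceil(max(abs(np.r_[sh,tu]).max()-1e-6,.01)))
    for k in range(n):
        q=p+(t-p)/(n-k); dr=R.from_rotvec((r.inv()*tr).as_rotvec()/(n-k))
        sh=r.inv().apply(q-p)/200; tu=np.degrees(dr.as_rotvec())/60
        print(' ->',q.round(),'row',np.r_[sh,tu].round(3),'rows needed',int(np.ceil(max(np.linalg.norm(q-p)/62.5,np.linalg.norm(tu)*60/10.7))))
        p=q; r=r*dr
E
python3 go.py 606 220 200 44.5
```

```text
t 0.1 pos [148.  632.5 255.5] rpy [-179.9    0.   166.8] w 85.4 F [ 0.2  0.1 -0.2] q7 -3
 -> [301. 495. 237.] row [-0.9   -0.495  0.093 -0.     0.001  0.68 ] rows needed 4
 -> [453. 358. 219.] row [-1.005e+00  2.130e-01  9.300e-02 -0.000e+00  1.000e-03  6.800e-01] rows needed 4
 -> [606. 220. 200.] row [-0.622  0.817  0.092 -0.     0.001  0.68 ] rows needed 4
```

Request:
move_arm([
  [-0.9,-0.495,0.093,0,0,0.68,1],
  [-0.9,-0.495,0.093,0,0,0.68,1],
  [-0.9,-0.495,0.093,0,0,0.68,1],
  [-0.9,-0.495,0.093,0,0,0.68,1],
  [-0.9,-0.495,0.093,0,0,0.68,1],
  [-0.9,-0.495,0.093,0,0,0.68,1],
  [-0.9,-0.495,0.093,0,0,0.68,1],
])

```text
time_s: 0.98
position: [0.2993, 0.4966, 0.2376]
tcp_rot: [-180.0, -0.0, 126.3]
contact_force: [0.8, 0.2, 0.0]
gripper_width: 0.0854
finger_force: 0.0
```

Request:
move_arm([
  [-1,0.21,0.093,0,0,0.68,1],
  [-1,0.21,0.093,0,0,0.68,1],
  [-1,0.21,0.093,0,0,0.68,1],
  [-1,0.21,0.093,0,0,0.68,1],
  [-1,0.21,0.093,0,0,0.68,1],
  [-1,0.21,0.093,0,0,0.68,1],
  [-1,0.21,0.093,0,0,0.68,1],
])

```text
time_s: 1.85
position: [0.4511, 0.3601, 0.2191]
tcp_rot: [-180.0, -0.0, 85.5]
contact_force: [0.9, 0.4, 0.5]
gripper_width: 0.0854
finger_force: 0.0
```

```bash
python3 go.py 606 220 150 44.5
```

```text
t 1.85 pos [451.1 360.1 219.1] rpy [-180.    -0.    85.5] w 85.4 F [0.9 0.4 0.5] q7 -43
 -> [606. 220. 150.] row [-0.638  0.827  0.345 -0.    -0.     0.684] rows needed 4
```

Request:
move_arm([
  [-0.64,0.825,0.345,0,0,0.684,1],
  [-0.64,0.825,0.345,0,0,0.684,1],
  [-0.64,0.825,0.345,0,0,0.684,1],
  [-0.64,0.825,0.345,0,0,0.684,1],
  [-0.64,0.825,0.345,0,0,0.684,1],
  [-0.64,0.825,0.345,0,0,0.684,1],
  [-0.64,0.825,0.345,0,0,0.684,1],
  [-0.64,0.825,0.345,0,0,0.684,1],
])

```text
time_s: 2.85
position: [0.6057, 0.2184, 0.1506]
tcp_rot: [-180.0, -0.0, 44.3]
contact_force: [0.0, 1.0, 0.3]
gripper_width: 0.085
finger_force: 0.0
```

```bash
cat > w.py <<'E'
# wrist cloud: report bar/knob near (x,y) mm within radius, in height band
from h import *
import sys
x,y,z0,z1,rad=map(float,sys.argv[1:6])
im,d,ci=snap('wrist',sys.argv[6] if len(sys.argv)>6 else None)
v,u=np.mgrid[0:384,0:512]; f=192/np.tan(np.radians(ci['vfov'])/2)
T=np.linalg.inv(np.array(ci['view']).reshape(4,4)); C=np.stack([(u-ci['cx'])/f*d,-(v-ci['cy'])/f*d,-d],-1); W=(C@T[:3,:3].T+T[:3,3])*1000
m=(d>0)&(W[...,2]>z0)&(W[...,2]<z1)&(np.hypot(W[...,0]-x,W[...,1]-y)<rad)
p=W[m]; q=p[:,:2].astype(np.float32); print(len(p),cv2.minAreaRect(q) if len(p) else '','circ',cv2.minEnclosingCircle(q) if len(p) else '','z med',np.percentile(p[:,2],[10,50,90]).round(1) if len(p) else '')
E
python3 w.py 606 220 28 45 40 w1; python3 go.py 606 220 40 44.5
```

```text
745 ((608.9627685546875, 222.38333129882812), (40.28367614746094, 13.877300262451172), 43.75458908081055) circ ((608.9734497070312, 222.50025939941406), 20.374000549316406) z med [37.1 38.3 39.2]
t 2.9 pos [605.8 218.2 150.5] rpy [-180.    -0.    44.3] w 85.3 F [-0.6  0.4 -0. ] q7 -58
 -> [606. 220.  40.] row [ 0.007 -0.006  0.553 -0.    -0.001 -0.003] rows needed 2
```

View pics/w1.png

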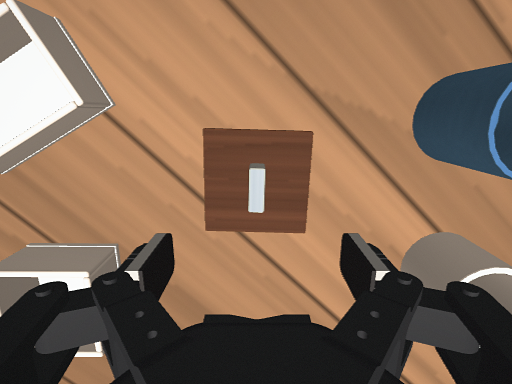

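The wrist view shows the dark square lid at (257,183) with its bar in line with the fingers. It measures (609,222), within 3 mm of the top-camera value. Descending to grip.

```bash
python3 go.py 608 221.5 40 43.9
```

```text
t 2.9 pos [605.8 218.2 150.5] rpy [-180.    -0.    44.3] w 85.3 F [-0.6  0.4 -0. ] q7 -58
 -> [608. 222.  40.] row [ 0.019 -0.004  0.553 -0.    -0.001  0.007] rows needed 2
```

Request:
move_arm([
  [0.02,-0.004,0.3,0,0,0.007,1],
  [0.02,-0.004,0.55,0,0,0.007,1],
  [0.02,-0.004,0.55,0,0,0.007,1],
  [0.02,-0.004,0.55,0,0,0.007,1],
  [0.02,-0.004,0.55,0,0,0.007,-1],
  [0.02,-0.004,0.55,0,0,0.007,-1],
  [0.02,-0.004,0.55,0,0,0.007,-1],
  [0.02,-0.004,0.55,0,0,0.007,-1],
], squeeze=50)

```text
time_s: 3.9
position: [0.6086, 0.2206, 0.0405]
tcp_rot: [180.0, -0.0, 43.8]
contact_force: [-8.1, -3.1, 19.2]
gripper_width: 0.0132
finger_force: 49.9
```

Request:
move_arm([
  [0,0,0,0,0,0,-1],
  [0,0,0,0,0,0,-1],
  [0,0,0,0,0,0,-1],
  [0,0,0,0,0,0,-1],
])

```text
time_s: 4.4
position: [0.6088, 0.2207, 0.0406]
tcp_rot: [180.0, -0.0, 43.8]
contact_force: [0.2, 0.2, 5.5]
gripper_width: 0.0128
finger_force: 50.3
```

```bash
python3 go.py 608.5 220.5 170 43.8 392 278.5 170 44.8 392 278.5 100 44.8
```

```text
t 4.4 pos [608.8 220.7  40.6] rpy [180.   -0.   43.8] w 12.8 F [0.2 0.2 5.5] q7 -55
 -> [608. 220. 170.] row [-0.001 -0.    -0.647  0.    -0.001 -0.   ] rows needed 3
 -> [392. 278. 170.] row [-0.581 -0.959 -0.    -0.     0.    -0.017] rows needed 4
 -> [392. 278. 100.] row [ 0.   -0.    0.35  0.    0.    0.  ] rows needed 2
```

Request:
move_arm([
  [0,0,-0.3,0,0,0,-1],
  [0,0,-0.65,0,0,0,-1],
  [0,0,-0.65,0,0,0,-1],
  [0,0,-0.65,0,0,0,-1],
  [0,0,-0.65,0,0,0,-1],
])

```text
time_s: 5.03
position: [0.6074, 0.2204, 0.1681]
tcp_rot: [-179.9, 0.2, 43.8]
contact_force: [-0.4, 0.6, -1.0]
gripper_width: 0.0133
finger_force: 49.5
```

Request:
move_arm([
  [-0.15,-0.24,0,0,0,-0.017,-1],
  [-0.29,-0.48,0,0,0,-0.017,-1],
  [-0.435,-0.72,0,0,0,-0.017,-1],
  [-0.58,-0.96,0,0,0,-0.017,-1],
  [-0.58,-0.96,0,0,0,-0.017,-1],
  [-0.58,-0.96,0,0,0,-0.017,-1],
  [-0.58,-0.96,0,0,0,-0.017,-1],
])

```text
time_s: 5.9
position: [0.3929, 0.2782, 0.1697]
tcp_rot: [180.0, 0.0, 44.7]
contact_force: [-0.1, 0.5, -0.3]
gripper_width: 0.0128
finger_force: 49.5
```

```bash
python3 w.py 392 279 45 62 75 w2; python3 go.py 392 278.5 92 44.8
```

```text
926 ((424.1329040527344, 309.4947509765625), (7.855351448059082, 91.18446350097656), 44.19502258300781) circ ((424.0790710449219, 309.44244384765625), 45.59358215332031) z med [52.4 55.1 56.2]
t 5.95 pos [392.9 278.2 169.7] rpy [180.    0.   44.7] w 13.1 F [ 0.3 -0.4 -0.4] q7 -84
 -> [392. 278.  92.] row [-0.002 -0.004  0.389  0.001  0.001 -0.002] rows needed 2
```

View pics/w2.png

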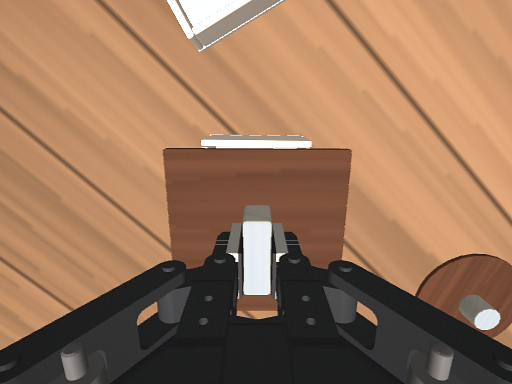

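The far rim of the square pot shows at (256,142), parallel to the lid edge. It puts the pot centre at about (394,280), with the lid over it, so I'll lower it.

Request:
move_arm([
  [0,0,0.2,0,0,0,-1],
  [0,0,0.34,0,0,0,-1],
  [0,0,0.393,0,0,0,-1],
  [0,0,0.393,0,0,0,-1],
  [0,0,0.393,0,0,0,-1],
  [0,0,0.393,0,0,0,-1],
])

```text
time_s: 6.7
position: [0.3923, 0.2792, 0.0922]
tcp_rot: [-180.0, -0.1, 44.8]
contact_force: [-0.5, 0.5, -0.8]
gripper_width: 0.0129
finger_force: 49.5
```

Request:
move_arm([
  [0,0,0,0,0,0,1],
  [0,0,0,0,0,0,1],
  [0,0,0,0,0,0,1],
  [0,0,0,0,0,0,1],
  [0,0,-0.2,0,0,0,1],
  [0,0,-0.4,0,0,0,1],
  [0,0,-0.4,0,0,0,1],
  [0,0,-0.4,0,0,0,1],
])

```text
time_s: 7.7
position: [0.3916, 0.2788, 0.171]
tcp_rot: [-180.0, 0.0, 44.8]
contact_force: [0.4, 0.5, -0.8]
gripper_width: 0.0853
finger_force: 0.0
```

```bash
python3 w.py 392 279 50 68 75; python3 go.py 461 2 150 44.5
```

```text
12256 ((393.07696533203125, 280.38128662109375), (99.83061981201172, 100.14446258544922), 44.97745895385742) circ ((393.2890625, 280.4825439453125), 69.58335876464844) z med [60.7 61.5 62.4]
t 7.75 pos [391.4 278.6 170.6] rpy [1.80e+02 1.00e-01 4.48e+01] w 85.4 F [ 0.   0.1 -0.8] q7 -84
 -> [426. 140. 160.] row [-0.364  0.613  0.052  0.     0.001  0.002] rows needed 3
 -> [461.   2. 150.] row [-0.362  0.614  0.052  0.     0.001  0.002] rows needed 3
```

The square lid is seated: plate top at 61.5 mm, centred at (393,280), 45°. Next, the big round lid.

Request:
move_arm([
  [-0.36,0.61,0.05,0,0,0,1],
  [-0.36,0.61,0.05,0,0,0,1],
  [-0.36,0.61,0.05,0,0,0,1],
  [-0.36,0.61,0.05,0,0,0,1],
  [-0.36,0.61,0.05,0,0,0,1],
])

```text
time_s: 8.38
position: [0.4263, 0.1431, 0.1613]
tcp_rot: [180.0, 0.0, 44.9]
contact_force: [1.1, 0.9, -0.6]
gripper_width: 0.0856
finger_force: 0.0
```

Request:
move_arm([
  [-0.36,0.615,0.05,0,0,0,1],
  [-0.36,0.615,0.05,0,0,0,1],
  [-0.36,0.615,0.05,0,0,0,1],
  [-0.36,0.615,0.05,0,0,0,1],
  [-0.36,0.615,0.05,0,0,0,1],
  [-0.36,0.615,0.05,0,0,0,1],
])

```text
time_s: 9.12
position: [0.4622, 0.0053, 0.1515]
tcp_rot: [-180.0, 0.0, 45.0]
contact_force: [-0.5, -0.5, -0.4]
gripper_width: 0.0855
finger_force: 0.0
```

```bash
python3 w.py 461 2 30 45 40; python3 go.py 461.5 2.5 41 44.8
```

```text
791 ((463.9657287597656, 3.483013153076172), (26.6173152923584, 27.005233764648438), 45.731712341308594) circ ((463.90234375, 3.050835132598877), 13.880369186401367) z med [37.2 38.4 39.3]
t 9.175 pos [462.2   5.  151.5] rpy [-180.    -0.    44.9] w 85.6 F [-0.1  0.4  0.3] q7 -50
 -> [462.   2.  41.] row [-0.012  0.006  0.553 -0.    -0.     0.002] rows needed 2
```

Request:
move_arm([
  [-0.004,0.01,0.3,0,0,0,1],
  [-0.004,0.01,0.55,0,0,0,1],
  [-0.004,0.01,0.55,0,0,0,1],
  [-0.004,0.01,0.55,0,0,0,1],
  [-0.004,0.01,0.55,0,0,0,-1],
  [-0.004,0.01,0.55,0,0,0,-1],
  [-0.004,0.01,0.55,0,0,0,-1],
  [-0.004,0.01,0.55,0,0,0,-1],
])

```text
time_s: 10.18
position: [0.4636, 0.0019, 0.0423]
tcp_rot: [-180.0, -0.1, 44.8]
contact_force: [-3.0, 0.6, 10.9]
gripper_width: 0.0262
finger_force: 48.4
```

Request:
move_arm([
  [0,0,0,0,0,0,-1],
  [0,0,0,0,0,0,-1],
  [0,0,-0.3,0,0,0,-1],
  [0,0,-0.65,0,0,0,-1],
  [0,0,-0.65,0,0,0,-1],
  [0,0,-0.65,0,0,0,-1],
  [0,0,-0.65,0,0,0,-1],
])

```text
time_s: 11.05
position: [0.4621, 0.0016, 0.1701]
tcp_rot: [-179.9, 0.1, 44.8]
contact_force: [0.1, 0.5, -1.4]
gripper_width: 0.0263
finger_force: 50.1
```

```bash
python3 go.py 610 -236 170 45
```

```text
t 11.05 pos [462.1   1.6 170.1] rpy [-1.799e+02  1.000e-01  4.480e+01] w 26.3 F [ 0.1  0.5 -1.4] q7 -51
 -> [ 536. -117.  170.] row [-0.156  0.682 -0.    -0.     0.001 -0.002] rows needed 3
 -> [ 610. -236.  170.] row [-0.157  0.682  0.    -0.     0.001 -0.002] rows needed 3
```

Request:
move_arm([
  [-0.075,0.34,0,0,0,0,-1],
  [-0.15,0.685,0,0,0,0,-1],
  [-0.15,0.685,0,0,0,0,-1],
  [-0.15,0.685,0,0,0,0,-1],
  [-0.15,0.685,0,0,0,0,-1],
])

```text
time_s: 11.68
position: [0.5376, -0.116, 0.1705]
tcp_rot: [-179.9, 0.1, 44.8]
contact_force: [-0.9, -0.8, -2.2]
gripper_width: 0.026
finger_force: 50.4
```

Request:
move_arm([
  [-0.075,0.34,0,0,0,0,-1],
  [-0.15,0.685,0,0,0,0,-1],
  [-0.15,0.685,0,0,0,0,-1],
  [-0.15,0.685,0,0,0,0,-1],
  [-0.15,0.685,0,0,0,0,-1],
  [-0.15,0.685,0,0,0,0,-1],
])

```text
time_s: 12.42
position: [0.6137, -0.2329, 0.1718]
tcp_rot: [-180.0, -0.1, 44.9]
contact_force: [0.6, -0.1, -2.7]
gripper_width: 0.0261
finger_force: 50.5
```

```bash
python3 w.py 611 -236 50 68 80 w3; python3 go.py 612 -236 97 45
```

```text
0  circ  z med 
t 12.475 pos [ 613.7 -233.3  171.8] rpy [-1.80e+02 -1.00e-01  4.49e+01] w 26.2 F [ 0.3  0.3 -1.4] q7 -7
 -> [ 612. -236.   97.] row [-0.016  0.004  0.374 -0.    -0.001 -0.002] rows needed 2
```

View pics/w3.png

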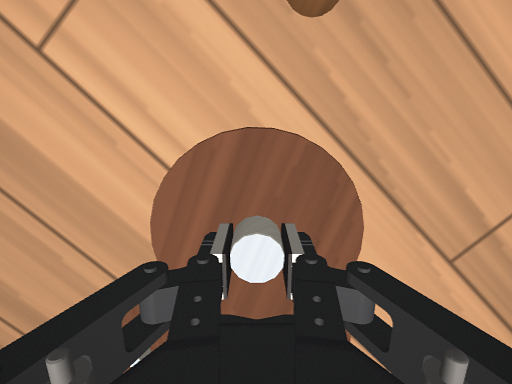

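The big lid at (257,215) hides its pot, as expected from the sizes. I'll lower it at the pot position measured from the top camera.

Request:
move_arm([
  [-0.015,0.004,0.15,0,0,0,-1],
  [-0.015,0.004,0.28,0,0,0,-1],
  [-0.015,0.004,0.34,0,0,0,-1],
  [-0.015,0.004,0.372,0,0,0,-1],
  [-0.015,0.004,0.372,0,0,0,-1],
  [-0.015,0.004,0.372,0,0,0,-1],
])

```text
time_s: 13.22
position: [0.6125, -0.238, 0.098]
tcp_rot: [179.9, -0.0, 44.8]
contact_force: [-0.1, -0.3, -0.7]
gripper_width: 0.0263
finger_force: 50.8
```

Request:
move_arm([
  [0,0,0,0,0,0,1],
  [0,0,0,0,0,0,1],
  [0,0,0,0,0,0,1],
  [0,0,0,0,0,0,1],
  [0,0,-0.2,0,0,0,1],
  [0,0,-0.4,0,0,0,1],
  [0,0,-0.4,0,0,0,1],
  [0,0,-0.4,0,0,0,1],
])

```text
time_s: 14.22
position: [0.6119, -0.2375, 0.1767]
tcp_rot: [-180.0, -0.0, 44.8]
contact_force: [0.7, 0.4, -0.5]
gripper_width: 0.0852
finger_force: 0.0
```

```bash
python3 w.py 612 -236 58 75 75; python3 go.py 523 -420 150 45
```

```text
14563 ((612.8961791992188, -237.6431884765625), (123.43889617919922, 122.24583435058594), 40.67695236206055) circ ((612.6058349609375, -237.42352294921875), 62.06780242919922) z med [65.7 66.5 67.4]
t 14.275 pos [ 611.7 -237.4  176.2] rpy [-179.9    0.    44.8] w 85.4 F [ 0.2 -0.2 -0.1] q7 -7
 -> [ 523. -420.  150.] row [-0.958  0.336  0.131 -0.001  0.    -0.003] rows needed 4
```

The big lid is seated: top at 66.5 mm, flat. Next, the small round lid.

Request:
move_arm([
  [-0.955,0.335,0.13,0,0,0,1],
  [-0.955,0.335,0.13,0,0,0,1],
  [-0.955,0.335,0.13,0,0,0,1],
  [-0.955,0.335,0.13,0,0,0,1],
  [-0.955,0.335,0.13,0,0,0,1],
  [-0.955,0.335,0.13,0,0,0,1],
  [-0.955,0.335,0.13,0,0,0,1],
])

```text
time_s: 15.15
position: [0.5253, -0.418, 0.151]
tcp_rot: [-180.0, -0.0, 45.0]
contact_force: [0.1, 0.2, 0.1]
gripper_width: 0.0856
finger_force: 0.0
```

```bash
python3 w.py 523 -420 30 45 40; python3 go.py 523 -420 42 44.8
```

```text
795 ((524.3036499023438, -420.61553955078125), (27.247520446777344, 26.8139591217041), 88.33174133300781) circ ((523.8011474609375, -420.5923156738281), 13.910788536071777) z med [37.  38.4 39.2]
t 15.2 pos [ 525.1 -418.2  151.1] rpy [-180.   -0.   45.] w 85.4 F [0.5 0.5 0.7] q7 11
 -> [ 523. -420.   42.] row [-0.014 -0.001  0.545 -0.    -0.001  0.003] rows needed 2
```

Request:
move_arm([
  [-0.013,0.003,0.3,0,0,0,1],
  [-0.013,0.003,0.545,0,0,0,1],
  [-0.013,0.003,0.545,0,0,0,1],
  [-0.013,0.003,0.545,0,0,0,1],
  [-0.013,0.003,0.545,0,0,0,-1],
  [-0.013,0.003,0.545,0,0,0,-1],
  [-0.013,0.003,0.545,0,0,0,-1],
  [-0.013,0.003,0.545,0,0,0,-1],
])

```text
time_s: 16.2
position: [0.5227, -0.4224, 0.043]
tcp_rot: [179.9, -0.0, 44.8]
contact_force: [-1.0, 1.3, 6.4]
gripper_width: 0.0265
finger_force: 49.0
```

Request:
move_arm([
  [0,0,0,0,0,0,-1],
  [0,0,0,0,0,0,-1],
  [0,0,-0.3,0,0,0,-1],
  [0,0,-0.6,0,0,0,-1],
  [0,0,-0.8,0,0,0,-1],
  [0,0,-0.8,0,0,0,-1],
  [0,0,-0.8,0,0,0,-1],
])

```text
time_s: 17.08
position: [0.5221, -0.4217, 0.2013]
tcp_rot: [-179.9, -0.0, 44.8]
contact_force: [-0.3, -0.4, -1.0]
gripper_width: 0.0263
finger_force: 49.4
```

```bash
python3 go.py 675 17.5 195 45
```

```text
t 17.075 pos [ 522.1 -421.7  201.3] rpy [-179.9   -0.    44.8] w 26.3 F [-0.3 -0.4 -1. ] q7 10
 -> [ 573. -275.  199.] row [ 0.697 -0.34   0.011 -0.    -0.    -0.001] rows needed 3
 -> [ 624. -129.  197.] row [ 0.697 -0.339  0.011 -0.    -0.    -0.001] rows needed 3
 -> [675.  18. 195.] row [ 0.697 -0.338  0.011 -0.    -0.    -0.001] rows needed 3
```

Request:
move_arm([
  [0.35,-0.17,0,0,0,0,-1],
  [0.7,-0.34,0,0,0,0,-1],
  [0.7,-0.34,0,0,0,0,-1],
  [0.7,-0.34,0,0,0,0,-1],
  [0.7,-0.34,0,0,0,0,-1],
])

```text
time_s: 17.7
position: [0.5728, -0.2759, 0.2011]
tcp_rot: [-179.9, 0.1, 44.7]
contact_force: [0.3, -1.1, -1.5]
gripper_width: 0.0263
finger_force: 49.5
```

Request:
move_arm([
  [0.35,-0.17,0,0,0,0,-1],
  [0.7,-0.34,0,0,0,0,-1],
  [0.7,-0.34,0,0,0,0,-1],
  [0.7,-0.34,0,0,0,0,-1],
  [0.7,-0.34,0,0,0,0,-1],
])

```text
time_s: 18.32
position: [0.6244, -0.1308, 0.202]
tcp_rot: [180.0, 0.1, 44.6]
contact_force: [-0.3, -0.4, -0.3]
gripper_width: 0.0261
finger_force: 49.5
```

Request:
move_arm([
  [0.35,-0.17,0,0,0,0,-1],
  [0.69,-0.34,0,0,0,0,-1],
  [0.69,-0.34,0,0,0,0,-1],
  [0.69,-0.34,0,0,0,0,-1],
  [0.69,-0.34,0,0,0,0,-1],
  [0.69,-0.34,0,0,0,0,-1],
])

```text
time_s: 19.08
position: [0.6748, 0.0144, 0.2024]
tcp_rot: [180.0, 0.0, 44.6]
contact_force: [0.2, -0.6, -0.1]
gripper_width: 0.0266
finger_force: 49.5
```

```bash
python3 w.py 675 17 60 78 60; python3 go.py 675.5 17.5 108 45
```

```text
622 ((696.731689453125, 38.21446228027344), (23.578256607055664, 71.33049011230469), 45.74245071411133) circ ((689.0474853515625, 30.328489303588867), 35.665767669677734) z med [68.3 70.2 71.2]
t 19.125 pos [674.9  14.9 202.4] rpy [180.    0.   44.6] w 26.5 F [-0.6  0.4 -1.3] q7 -30
 -> [676.  18. 108.] row [ 0.011 -0.007  0.472  0.     0.    -0.006] rows needed 2
```

Request:
move_arm([
  [0.012,-0.005,0.2,0,0,0,-1],
  [0.012,-0.005,0.35,0,0,0,-1],
  [0.012,-0.005,0.43,0,0,0,-1],
  [0.012,-0.005,0.472,0,0,0,-1],
  [0.012,-0.005,0.472,0,0,0,-1],
  [0.012,-0.005,0.472,0,0,0,-1],
])

```text
time_s: 19.88
position: [0.6767, 0.0193, 0.1087]
tcp_rot: [180.0, -0.1, 44.8]
contact_force: [0.4, 0.3, -0.3]
gripper_width: 0.0262
finger_force: 49.7
```

Request:
move_arm([
  [0,0,0,0,0,0,1],
  [0,0,0,0,0,0,1],
  [0,0,0,0,0,0,1],
  [0,0,0,0,0,0,1],
  [0,0,-0.2,0,0,0,1],
  [0,0,-0.4,0,0,0,1],
  [0,0,-0.4,0,0,0,1],
  [0,0,-0.4,0,0,0,1],
])

```text
time_s: 20.88
position: [0.676, 0.0197, 0.1873]
tcp_rot: [-180.0, 0.0, 44.8]
contact_force: [0.1, -0.2, -0.8]
gripper_width: 0.0856
finger_force: 0.0
```

```bash
python3 w.py 676 18 68 85 60; python3 go.py 465 -165 190 53 372.5 -276 150 61
```

```text
6750 ((677.9058837890625, 20.951255798339844), (86.90408325195312, 86.66839599609375), 3.2431256771087646) circ ((677.8050537109375, 20.628196716308594), 43.99728775024414) z med [75.7 76.5 77.4]
t 20.925 pos [675.7  19.8 186.7] rpy [-1.799e+02  1.000e-01  4.480e+01] w 85.5 F [-0.5  0.3 -1. ] q7 -30
 -> [570. -73. 188.] row [-0.699 -0.043 -0.008 -0.001  0.    -0.068] rows needed 3
 -> [ 465. -165.  190.] row [-0.694 -0.093 -0.008 -0.001  0.    -0.068] rows needed 3
 -> [ 372. -276.  150.] row [-0.722 -0.035  0.2    0.     0.    -0.133] rows needed 3
```

The small lid is seated: top at 76.5 mm, flat. Last is the dark oblong lid.

Request:
move_arm([
  [-0.7,-0.04,0,0,0,-0.068,1],
  [-0.7,-0.04,0,0,0,-0.068,1],
  [-0.7,-0.04,0,0,0,-0.068,1],
  [-0.7,-0.04,0,0,0,-0.068,1],
  [-0.7,-0.04,0,0,0,-0.068,1],
])

```text
time_s: 21.55
position: [0.5722, -0.0717, 0.1874]
tcp_rot: [180.0, 0.0, 49.0]
contact_force: [1.2, 0.5, 0.0]
gripper_width: 0.0857
finger_force: 0.0
```

Request:
move_arm([
  [-0.695,-0.093,0,0,0,-0.068,1],
  [-0.695,-0.093,0,0,0,-0.068,1],
  [-0.695,-0.093,0,0,0,-0.068,1],
  [-0.695,-0.093,0,0,0,-0.068,1],
  [-0.695,-0.093,0,0,0,-0.068,1],
])

```text
time_s: 22.18
position: [0.4675, -0.1643, 0.1881]
tcp_rot: [179.9, 0.0, 53.1]
contact_force: [-0.2, 0.7, -0.5]
gripper_width: 0.0857
finger_force: 0.0
```

Request:
move_arm([
  [-0.72,-0.035,0.2,0,0,-0.133,1],
  [-0.72,-0.035,0.2,0,0,-0.133,1],
  [-0.72,-0.035,0.2,0,0,-0.133,1],
  [-0.72,-0.035,0.2,0,0,-0.133,1],
  [-0.72,-0.035,0.2,0,0,-0.133,1],
  [-0.72,-0.035,0.2,0,0,-0.133,1],
])

```text
time_s: 22.92
position: [0.3747, -0.2757, 0.1481]
tcp_rot: [180.0, 0.0, 61.1]
contact_force: [-1.0, -0.0, -0.5]
gripper_width: 0.0852
finger_force: 0.0
```

```bash
python3 w.py 372 -276 30 45 45; python3 go.py 372 -276 41.5 61
```

```text
1100 ((372.87738037109375, -276.1749267578125), (59.50651550292969, 13.60600471496582), 61.311492919921875) circ ((372.62762451171875, -276.11932373046875), 30.16314125061035) z med [37.3 38.3 39.2]
t 22.975 pos [ 374.6 -275.8  148. ] rpy [180.    0.   61.1] w 85.4 F [ 0.3  1.2 -0.5] q7 6
 -> [ 372. -276.   42.] row [-0.007 -0.011  0.533  0.     0.     0.001] rows needed 2
```

Request:
move_arm([
  [-0.006,-0.009,0.3,0,0,0,1],
  [-0.006,-0.009,0.533,0,0,0,1],
  [-0.006,-0.009,0.533,0,0,0,1],
  [-0.006,-0.009,0.533,0,0,0,1],
  [-0.006,-0.009,0.533,0,0,0,-1],
  [-0.006,-0.009,0.533,0,0,0,-1],
  [-0.006,-0.009,0.533,0,0,0,-1],
  [-0.006,-0.009,0.533,0,0,0,-1],
])

```text
time_s: 23.98
position: [0.3716, -0.2766, 0.0415]
tcp_rot: [180.0, -0.0, 61.0]
contact_force: [-6.6, 8.0, 33.9]
gripper_width: 0.013
finger_force: 50.8
```

Request:
move_arm([
  [0,0,0,0,0,0,-1],
  [0,0,0,0,0,0,-1],
  [0,0,-0.3,0,0,0,-1],
  [0,0,-0.6,0,0,0,-1],
  [0,0,-0.8,0,0,0,-1],
  [0,0,-0.8,0,0,0,-1],
  [0,0,-0.8,0,0,0,-1],
])

```text
time_s: 24.85
position: [0.372, -0.277, 0.2022]
tcp_rot: [179.8, -0.2, 60.9]
contact_force: [0.5, -0.0, -1.4]
gripper_width: 0.0128
finger_force: 49.5
```

```bash
python3 go.py 470 -130 200 81.5 515 60 200 107 520 235 200 135 517 421 200 162.7
```

```text
t 24.85 pos [ 372.  -277.   202.2] rpy [179.8  -0.2  60.9] w 12.8 F [ 0.5 -0.  -1.4] q7 -7
 -> [ 470. -130.  200.] row [ 0.881  0.071  0.014  0.003 -0.003 -0.343] rows needed 3
 -> [515.  60. 200.] row [ 0.973  0.082  0.    -0.     0.    -0.425] rows needed 4
 -> [520. 235. 200.] row [ 0.829  0.28   0.     0.     0.    -0.467] rows needed 3
 -> [517. 421. 200.] row [ 0.668  0.647  0.    -0.     0.    -0.462] rows needed 3
```

Request:
move_arm([
  [0.44,0.035,0,0,0,-0.17,-1],
  [0.88,0.07,0.01,0,0,-0.343,-1],
  [0.88,0.07,0.01,0,0,-0.343,-1],
  [0.88,0.07,0.01,0,0,-0.343,-1],
  [0.88,0.07,0.01,0,0,-0.343,-1],
  [0.88,0.07,0.01,0,0,-0.343,-1],
])

```text
time_s: 25.6
position: [0.4681, -0.1311, 0.1987]
tcp_rot: [-180.0, 0.0, 81.4]
contact_force: [-0.4, -0.5, -1.2]
gripper_width: 0.013
finger_force: 49.4
```

Request:
move_arm([
  [0.48,0.04,0,0,0,-0.21,-1],
  [0.97,0.08,0,0,0,-0.425,-1],
  [0.97,0.08,0,0,0,-0.425,-1],
  [0.97,0.08,0,0,0,-0.425,-1],
  [0.97,0.08,0,0,0,-0.425,-1],
  [0.97,0.08,0,0,0,-0.425,-1],
])

```text
time_s: 26.35
position: [0.5133, 0.0576, 0.1992]
tcp_rot: [180.0, -0.0, 106.8]
contact_force: [-0.2, -0.8, -0.6]
gripper_width: 0.013
finger_force: 49.4
```

Request:
move_arm([
  [0.41,0.14,0,0,0,-0.23,-1],
  [0.83,0.28,0,0,0,-0.467,-1],
  [0.83,0.28,0,0,0,-0.467,-1],
  [0.83,0.28,0,0,0,-0.467,-1],
  [0.83,0.28,0,0,0,-0.467,-1],
  [0.83,0.28,0,0,0,-0.467,-1],
])

```text
time_s: 27.1
position: [0.519, 0.2326, 0.1994]
tcp_rot: [180.0, -0.0, 134.8]
contact_force: [-1.0, -0.6, -0.8]
gripper_width: 0.0131
finger_force: 49.4
```

```bash
python3 w.py 517 421 40 58 100; python3 go.py 517 421 180 162.7
```

```text
3392 ((525.3551635742188, 419.6037902832031), (81.71842193603516, 117.26663208007812), 73.2539291381836) circ ((524.55615234375, 420.17291259765625), 70.30406188964844) z med [42.3 49.6 51.3]
t 27.15 pos [518.9 233.  199.4] rpy [180.   -0.  134.8] w 12.6 F [-0.3 -0.1 -1.4] q7 28
 -> [517. 421. 180.] row [ 0.673  0.656  0.098  0.    -0.    -0.464] rows needed 4
```

Request:
move_arm([
  [0.34,0.33,0,0,0,-0.23,-1],
  [0.674,0.658,0.05,0,0,-0.466,-1],
  [0.674,0.658,0.098,0,0,-0.466,-1],
  [0.674,0.658,0.098,0,0,-0.466,-1],
  [0.674,0.658,0.098,0,0,-0.466,-1],
  [0.674,0.658,0.098,0,0,-0.466,-1],
  [0.674,0.658,0.098,0,0,-0.466,-1],
])

```text
time_s: 28.02
position: [0.5168, 0.422, 0.1802]
tcp_rot: [180.0, 0.0, 162.9]
contact_force: [-0.2, 0.6, -1.9]
gripper_width: 0.013
finger_force: 49.5
```

```bash
python3 w.py 517 421 40 58 100; python3 go.py 517.3 421.5 87 162.8
```

```text
0  circ  z med 
t 28.075 pos [516.6 422.3 180.1] rpy [180.    0.  162.9] w 13.1 F [-0.5  1.3 -0.8] q7 43
 -> [517. 422.  87.] row [-0.004 -0.003  0.466  0.001  0.     0.002] rows needed 2
```

Request:
move_arm([
  [-0.004,-0.003,0.2,0,0,0,-1],
  [-0.004,-0.003,0.36,0,0,0,-1],
  [-0.004,-0.003,0.43,0,0,0,-1],
  [-0.004,-0.003,0.466,0,0,0,-1],
  [-0.004,-0.003,0.466,0,0,0,-1],
  [-0.004,-0.003,0.466,0,0,0,-1],
])

```text
time_s: 28.82
position: [0.5172, 0.4228, 0.0874]
tcp_rot: [179.9, 0.0, 163.0]
contact_force: [-0.5, 0.0, -1.2]
gripper_width: 0.0129
finger_force: 49.5
```

Request:
move_arm([
  [0,0,0,0,0,0,1],
  [0,0,0,0,0,0,1],
  [0,0,0,0,0,0,1],
  [0,0,0,0,0,0,1],
  [0,0,-0.2,0,0,0,1],
  [0,0,-0.4,0,0,0,1],
  [0,0,-0.6,0,0,0,1],
  [0,0,-0.7,0,0,0,1],
])

```text
time_s: 29.82
position: [0.5173, 0.4227, 0.2286]
tcp_rot: [179.9, 0.1, 163.0]
contact_force: [-0.2, 0.0, 0.4]
gripper_width: 0.0853
finger_force: 0.0
```

Request:
move_arm([
  [-0.2,-0.6,-0.1,0,0,0,1],
  [-0.2,-0.9,-0.1,0,0,0,1],
  [-0.2,-0.9,-0.1,0,0,0,1],
  [-0.2,-0.9,-0.1,0,0,0,1],
  [-0.2,-0.9,-0.1,0,0,0,1],
])

```text
time_s: 30.45
position: [0.5019, 0.2391, 0.2461]
tcp_rot: [180.0, -0.0, 163.0]
contact_force: [0.8, 0.5, 0.1]
gripper_width: 0.0854
finger_force: 0.0
```

```bash
python3 - <<'E'
from h import *
im,d,ci=snap('top'); cv2.imwrite('pics/end.png',cv2.resize(im[85:275,85:425],None,fx=2.3,fy=2.3))
E
sed -i '/^rep(.bigpot/,$d' m.py; cat >> m.py <<'E'
rep('big',(285,140,340,192),.058,.078);rep('small',(215,130,252,166),.068,.088);rep('sq',(130,213,178,260),.053,.073);rep('ob',(88,170,138,226),.048,.066)
E
python3 m.py; python3 go.py 500 300 300 163
```

```text
table z [np.float64(-0.0024), np.float64(-0.0044), np.float64(-0.0013), np.float64(-0.0028), np.float64(-0.0031), np.float64(-0.0048)]
big 1058 rect 610 -238 size 121 121 ang 89.7 circ [ 610. -238.] 124 z 0.0645
small 509 rect 674 20 size 86 85 ang 42.1 circ [675.  20.] 88 z 0.0742
sq 812 rect 390 279 size 99 101 ang 45.1 circ [391. 280.] 137 z 0.0595
ob 0 rect 0 0 size 0 0 ang 0.0 circ [0. 0.] 0 z nan
t 30.5 pos [501.9 239.8 245.9] rpy [-180.    -0.   163.1] w 85.4 F [-0.6  0.4 -0.7] q7 50
 -> [500. 300. 300.] row [ 0.097  0.285 -0.27  -0.    -0.     0.001] rows needed 2
  return _methods._mean(a, axis=axis, dtype=dtype,
  ret = ret.dtype.type(ret / rcount)
```

View pics/end.png

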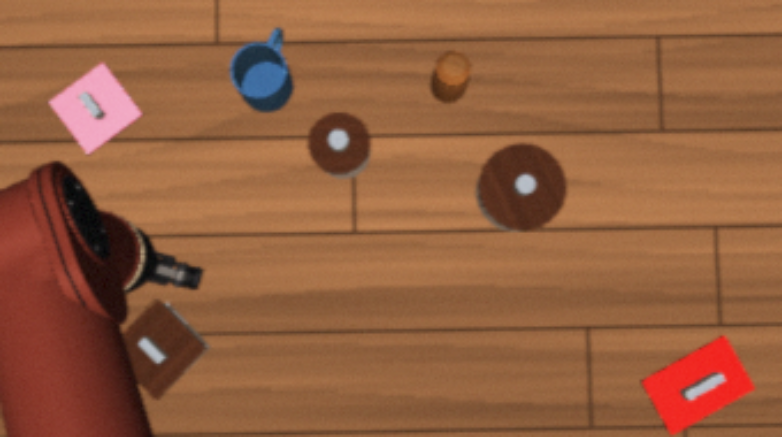

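Three lids are seated and centred within 3 mm of the pot positions: square (155,350 in the crop), small (339,143), big (522,187). The arm hides the oblong pot, so I'll clear it.

Request:
move_arm([
  [0,-0.5,-0.1,0,0,0.3,1],
  [0,-1,-0.1,0,0,0.5,1],
  [0,-1,-0.1,0,0,0.5,1],
  [0,-1,-0.1,0,0,0.5,1],
  [0,-1,-0.1,0,0,0.5,1],
  [0,-1,-0.1,0,0,0.5,1],
])

```text
time_s: 31.25
position: [0.4441, 0.0493, 0.2663]
tcp_rot: [-180.0, 0.1, 133.2]
contact_force: [-0.1, 0.3, 0.4]
gripper_width: 0.0852
finger_force: 0.0
```

```bash
python3 - <<'E'
from h import *
im,d,ci=snap('top'); cv2.imwrite('pics/end2.png',cv2.resize(im[85:275,85:425],None,fx=2.3,fy=2.3))
E
python3 m.py 2>/dev/null
```

```text
table z [np.float64(-0.0007), np.float64(-0.0028), np.float64(-0.001), np.float64(-0.0039), np.float64(-0.0033), np.float64(-0.0005)]
big 1065 rect 611 -238 size 120 121 ang 88.6 circ [ 610. -238.] 124 z 0.0644
small 509 rect 674 19 size 86 85 ang 25.7 circ [675.  20.] 89 z 0.0743
sq 886 rect 390 280 size 100 101 ang 43.9 circ [391. 279.] 137 z 0.0595
ob 1058 rect 517 423 size 89 140 ang 73.1 circ [517. 422.] 162 z 0.0543
```

View pics/end2.png

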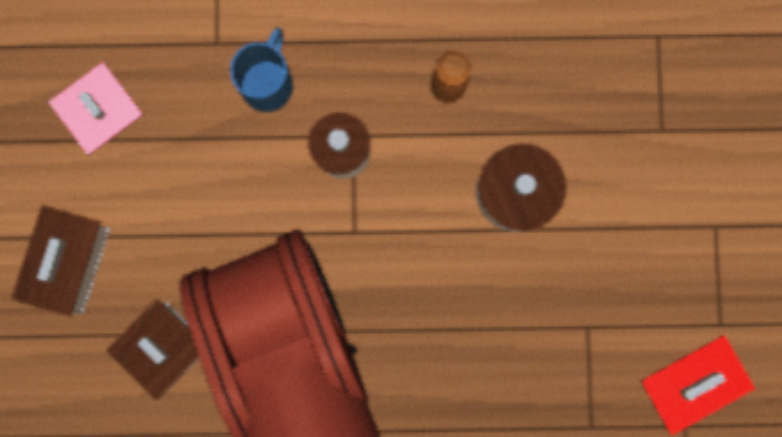

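All four lids sit on their pots. The oblong one at (60,260) is at seated height and in line with its pot. Handing in.

```bash
python3 -c "
from cell import job; print(job.job_done())"
```

```text
the job is handed in; nothing more can be done
None
```

All four lids measured flat and seated on their own pots, centred within 3 mm or so, with the square and oblong lids in line. The mug and grinder look undisturbed, and I handed the job in at about 31 s; the verdict wasn't shown.

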